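# Bed the tiles of a colour relief panel

### The job

The coloured tiles of the relief panel stand proud on their sticky beds: with the fingertips, lightly press the red tile, then the yellow one, then the blue one, each down until it is flush with the black grid before going on to the next. Leave the green tile standing proud, because its bed is not ready. Do not pull any tile out, and do not pick up or push aside the things lying around the panel.

Things in the scene. Friction and masses are not known exactly. Their poses are not given: they have to be found in the camera images.
- panel: relief panel fixed flat on the table, 180 x 182 mm: black grid, top face 28 mm above the table, with four 56 mm square recesses in a 2 x 2 block (centres 34 mm from the origin in x and y, 12 mm bars between) and fixed white and grey strips on two edges. Origin on the table under the block's centre; x, y along the bars, z up. Which colour is in which recess varies.
- red_cell: the recess that holds the red tile, and the tile in it; origin at the centre of the recess floor, 12 mm above the table, axes as the panel's
- red_top (a point): centre of the top face of the red tile: a flat, rigid plastic square of 54 x 54 mm, 12 mm thick; the point moves with the tile
- red_tile (a joint): red tile pressed in, m, growing downwards: at 0 its top is 6 mm proud of the black grid (34 mm above the table), at 0.006 flush; below 0 drawn out. Starts at -0.001 to 0.001. It moves straight down and stays where it is left. Slow pressing takes about 3 N, plus 60 N per m/s of speed; its bed stops it firmly 2 mm below flush: a 6 N force stop at 15 mm/s ends there.
- yellow_cell: the recess that holds the yellow tile, and the tile in it; origin at the centre of the recess floor, 12 mm above the table, axes as the panel's
- yellow_top (a point): centre of the top face of the yellow tile: a flat, rigid plastic square of 54 x 54 mm, 12 mm thick; the point moves with the tile
- yellow_tile (a joint): yellow tile pressed in, m, growing downwards: at 0 its top is 6 mm proud of the black grid (34 mm above the table), at 0.006 flush; below 0 drawn out. Starts at -0.001 to 0.001. It moves straight down and stays where it is left. Slow pressing takes about 3 N, plus 60 N per m/s of speed; its bed stops it firmly 2 mm below flush: a 6 N force stop at 15 mm/s ends there.
- blue_cell: the recess that holds the blue tile, and the tile in it; origin at the centre of the recess floor, 12 mm above the table, axes as the panel's
- blue_top (a point): centre of the top face of the blue tile: a flat, rigid plastic square of 54 x 54 mm, 12 mm thick; the point moves with the tile
- blue_tile (a joint): blue tile pressed in, m, growing downwards: at 0 its top is 6 mm proud of the black grid (34 mm above the table), at 0.006 flush; below 0 drawn out. Starts at -0.001 to 0.001. It moves straight down and stays where it is left. Slow pressing takes about 3 N, plus 60 N per m/s of speed; its bed stops it firmly 2 mm below flush: a 6 N force stop at 15 mm/s ends there.
- green_cell: the recess that holds the green tile, and the tile in it; origin at the centre of the recess floor, 12 mm above the table, axes as the panel's
- green_top (a point): centre of the top face of the green tile: a flat, rigid plastic square of 54 x 54 mm, 12 mm thick; the point moves with the tile
- green_tile (a joint): green tile pressed in, m, growing downwards: at 0 its top is 6 mm proud of the black grid (34 mm above the table), at 0.006 flush; below 0 drawn out. Starts at -0.001 to 0.001. It has to stay as it is.
- jar_white: white screw-lid paint jar, 50 mm across, 60 mm tall, loose, not to be disturbed; origin at the centre of its underside
- jar_orange: orange paint jar with a black lid, 50 mm across, 60 mm tall, loose, not to be disturbed; origin at the centre of its underside
- eraser: white eraser, 60 x 25 x 14 mm, loose, not to be disturbed; origin at the centre of its underside
- tape: empty-cored roll of brown paper tape lying flat, 90 mm across, 20 mm tall, loose, not to be disturbed; origin at the centre of its underside
- glue_stick: white glue stick standing upright, 28 mm across, 85 mm tall, loose, not to be disturbed; origin at the centre of its underside
- brush: paint brush lying flat, 180 mm long, loose, not to be disturbed; its origin is near its middle
- stamp: turned wooden hand stamp standing upright, 40 mm across, 55 mm tall, loose, not to be disturbed; origin at the centre of its underside

How it is judged:
On the way, in this order (a step that is already met when the one before it is completed fails the run):
1. the red tile is pressed home while the yellow and blue ones still stand proud (value of joint red_tile above 0.0045 m and value of joint each of yellow_tile, blue_tile below 0.0025 m), for 0.1 s.
2. then the yellow tile is pressed home while the blue one still stands proud (value of joint yellow_tile above 0.0045 m and value of joint blue_tile below 0.0025 m), for 0.1 s.
3. then the blue tile is pressed home (value of joint blue_tile above 0.0045 m), for 0.1 s.
At the end, for the whole second after the job is handed in: The red, yellow and blue tiles are flush with the black grid (at most 1.5 mm above it; 2 mm below it is as far as they go), and the green tile has been pressed in by no more than 2.5 mm (value of joint each of red_tile, yellow_tile, blue_tile above 0.0045 m and value of joint green_tile below 0.0025 m); the robot touches nothing.
It fails at once if a tile is pressed in before the one before it in the order (red, yellow, blue) is home ((value of joint yellow_tile above 0.0025 m and value of joint red_tile below 0.0045 m) or (value of joint blue_tile above 0.0025 m and value of joint yellow_tile below 0.0045 m)).
It fails at once if the green tile is pressed in by more than 2.5 mm (value of joint green_tile above 0.0025 m).
It fails at once if a tile is pressed harder than 30 N (contact force between anything else and red_cell above 30 N or contact force between anything else and yellow_cell above 30 N or contact force between anything else and blue_cell above 30 N or contact force between anything else and green_cell above 30 N).
It fails at once if a tile is drawn up out of its recess by more than 3 mm (value of joint any of red_tile, yellow_tile, blue_tile, green_tile below -0.004 m).
It fails at once if a thing beside the panel is picked up, or pushed more than 20 mm (distance of any of jar_white, jar_orange, eraser, tape, glue_stick, brush, stamp from where it was at the start of the episode above 0.02 m).
It also fails if it takes over 38 s, if anything falls off the work surface, if the arm or the gripper's body presses on something with over 40 N, if the wrist force passes 120 N, or if a joint passes its speed limit or range.

### The arm

A 7-joint arm with a two-finger parallel gripper is mounted at the origin on the work surface. World frame = base frame: x ahead of the robot, y to its left, z up, the work surface at z = 0. Lengths are in m, angles in rad, forces in N, time in s.
With the tool pointing down it reaches from about 0.4 to 0.9 m from the base axis. Payload 5.6 kg.
Tool frame: the origin (TCP) lies between the finger pads; the fingertips stand 14 mm ahead of it and the grasp point (between the pads) lies 5 mm behind it; z points along the fingers, y is the line along which they close (so a half turn about z gives the same grasp; the last joint's range is limited). The gripper opens to 92 mm and grips with 3 to 60 N. Pads are 20 mm wide; open, the fingers measure 128 mm over their backs; the gripper's body (75 mm by 189 mm) begins 69 mm behind the grasp point.
Start: joints at [1.201, 0.468, -0.012, 1.603, 0.006, 1.071, -0.056], TCP at [0.209, -0.616, 0.196] pointing down, gripper open.
Joint ranges: [-2.53, 2.53], [-0.31, 2.02], [-1.57, 1.55], [0.28, 2.44], [-1.29, 4.43], [0.15, 1.84], [-2.92, 2.92]. Speed limits (rad/s): [2.57, 2.57, 3.14, 3.14, 3.14, 3.14, 3.14].

### API

Orientations are given as a unit quaternion [w, x, y, z].
In Python, from plant import r gives the robot as it stands. The module is installed in compiled form; this text tells all that it offers.
- The arm moves only by the tool move_arm, never from a script. Its argument "series" is text: rows parted by semicolons, each of 5 numbers parted by spaces: the shift along the tool's x, y, z scaled (see below), then the turn about the tool's z scaled (see below), then the opening, from 0 (shut) to 1 (fully open). In form: dx dy dz roll gripper; .... A call has 1 to 5 rows; each row shifts and turns the commanded pose from where the row before left it, along the tool's axes as they then stand; what a row does not reach is not made up. The controller multiplies each number of a shift by 0.06 m and each number of a turn by pi/4 rad. A row lasts 1/8 s, in which the tool goes at most 62.5 mm and 10.7 degrees, less where a joint would pass 70% of its speed; a pose out of reach is approached as far as the arm can. A call with a number of a shift or a turn outside -1 to 1 is refused whole. A call with a gripper value outside its range is refused whole. The fingers move at their own pace and stop on an object; "newtons" is the grip in N (left out, the last holds). Time passes only in rows, so rows that do not move let the fingers close. It gives the time, the measured TCP pose, the force, the opening and the grip force at its end, in the units of the state.
- r.observe(): the state, without advancing time (a new reading comes with each control period).
- r.grab_frame(name): name is "scene" or "top" or "wrist"; returns a dict with "pixels" (400x640x3 uint8, red, green, blue), "z_map" (400x640 float32, m along the optical axis (not along the pixel's ray), 0 where there is no reading), "fx", "fy", "cx", "cy" (pixels), "eye" and "rotation" of the camera in the world. Camera axes: x right, y down, z forward; pixel columns grow to the right and rows downward; lengths in m; the calibration is good to about 2 mm. A picture is of the moment at which its call begins.
- r.hand_in(): hands the job in; it is judged then, once.
The state is a dict: "time_s": time; "joints": joint angles; "joint_vel": joint speeds; "effort": joint torques, N m; "position": TCP position; "orientation": TCP orientation; "contact_force": force on the tool from outside, world axes, zero at the start; "torque": the same for the moment, N m; "opening": finger opening in m; "finger_force": force on a finger pad.
Only numpy, scipy, OpenCV 4.12 (cv2) and the standard library are available. Lean on these libraries where they do the work, as an engineer would, in place of code of your own. Each camera call takes 0.05 s, during which the arm holds its last target. There are 200 camera calls.

## Working session

There is one attempt and no reset: what is moved stays moved. The work goes in short steps, Python scripts to look and compute and a tool call to move; the robot and the scene stay as the last step left them, time stands still between calls to the robot, and variables do not carry over. Pictures are saved under pics/ and viewed, at most 10 in all, crops included, and the job is handed in when it is done.

Besides the shell and the picture viewer there is one more tool, called by a JSON object that holds its "method" and its "body". move_arm: Moves the arm, as the interface text tells. Shifts and turns lie within -1 to 1; 1 stands for 0.06 m of shift or pi/4 rad of turn. Its arguments: {"type":"object","properties":{"series":{"type":"string"},"newtons":{"type":"number"}},"required":["series"]}

```bash
mkdir -p pics
cat > h.py <<'E'
import numpy as np, cv2
from plant import r
def shot(n,f):
    g=r.grab_frame(n); cv2.imwrite('pics/'+f,g['pixels'][:,:,::-1]); return g
def ray(g,u,v,z):
    d=np.array(g['rotation'])@np.array([(u-g['cx'])/g['fx'],(v-g['cy'])/g['fy'],1.])
    e=np.array(g['eye']); return e+d*(z-e[2])/d[2]
E
python3 - <<'E'
from h import *
import pickle
s=r.observe(); print({k:s[k] for k in('time_s','position','orientation','contact_force','opening')})
g=shot('top','top.png'); pickle.dump(g,open('top.pkl','wb')); print(g['eye'],g['rotation'])
E
```

```text
{'time_s': 0.0, 'position': array([ 0.20837656, -0.61506684,  0.1951537 ]), 'orientation': array([-8.36609335e-04,  9.86685924e-01,  1.62634993e-01, -2.16598335e-04]), 'contact_force': array([-0.48410973, -0.22290536,  0.1806665 ]), 'opening': 0.09163250213950669}
[0.53262654 0.02745419 1.06908794] [ 0.03038251 -0.70037341  0.7122588  -0.0352333 ]
```

View pics/top.png

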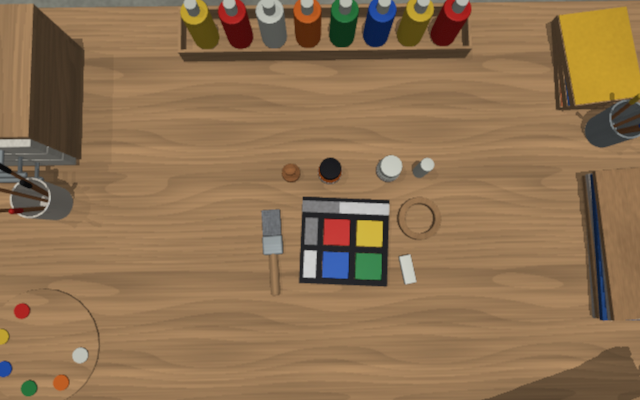

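The top view shows the panel at about (345,242). Red is at (337,232), yellow at (369,233), blue at (335,264) and green at (368,266). The jars and stamp are above the panel, the tape and eraser to its right, and the brush to its left.

```bash
cat >> h.py <<'E'
from scipy.spatial.transform import Rotation as R
def ray(g,u,v,z):
    q=g['rotation']; d=R.from_quat([q[1],q[2],q[3],q[0]]).apply([(u-g['cx'])/g['fx'],(v-g['cy'])/g['fy'],1.])
    e=np.array(g['eye']); return e+d*(z-e[2])/d[2]
H={'red':(0,6),'yellow':(22,33),'blue':(105,125),'green':(50,80)}
def tiles(g,win,z=.034):
    x0,y0,x1,y1=win; hsv=cv2.cvtColor(g['pixels'],cv2.COLOR_RGB2HSV); out={}
    for c,(a,b) in H.items():
        m=cv2.inRange(hsv,(a,120,60),(b,255,255)); k=np.zeros_like(m); k[y0:y1,x0:x1]=m[y0:y1,x0:x1]
        cs=cv2.findContours(k,0,2)[0]
        if not cs: continue
        q=max(cs,key=cv2.contourArea); rc=cv2.minAreaRect(q)
        P=[ray(g,*p,z) for p in cv2.boxPoints(rc)]
        out[c]=np.mean(P,0); e=P[1]-P[0]; 
        print(c,np.round(rc[0],1),out[c].round(4),'edges',[round(float(np.linalg.norm(P[i]-P[i-1])),4) for i in(1,2)],'ang',round(float(np.degrees(np.arctan2(e[1],e[0]))%90),1))
    return out
E
python3 - <<'E'
from h import *
import pickle
g=pickle.load(open('top.pkl','rb'))
t=tiles(g,(300,195,392,290))
s=r.observe();q=s['orientation'];Rt=R.from_quat([*q[1:],q[0]]).as_matrix();print(Rt.round(3))
for n,(u,v,z) in dict(glue=(427,164,.085),jw=(391,162,.06),jo=(330,166,.06),stamp=(291,171,.055),tape=(418,218,.02),eraser=(407,269,.014),brush=(274,250,.01)).items(): print(n,ray(g,u,v,z).round(3))
E
```

```text
red [336.1 231.9] [ 0.5891 -0.0171  0.034 ] edges [0.0561, 0.0559] ang 86.5
yellow [369. 233.] [ 0.5856 -0.0852  0.034 ] edges [0.054, 0.0539] ang 89.0
blue [335.  264.5] [ 0.522  -0.0135  0.034 ] edges [0.0536, 0.0553] ang 89.0
green [368. 266.] [ 0.5177 -0.0814  0.034 ] edges [0.0537, 0.0532] ang 89.0
[[ 0.947  0.321 -0.001]
 [ 0.321 -0.947  0.002]
 [-0.    -0.002 -1.   ]]
glue [ 0.719 -0.199  0.085]
jw [ 0.729 -0.131  0.06 ]
jo [ 0.722 -0.006  0.06 ]
stamp [0.714 0.074 0.055]
tape [ 0.616 -0.191  0.02 ]
eraser [ 0.51  -0.165  0.014]
brush [0.554 0.114 0.01 ]
```

{"method": "move_arm", "body": {"series": "0 0 0 0.12 0; 0 0 0 0.12 0; 0 0 0 0.12 0; 0 0 0 0.12 0; 0.39 -0.69 0 0 0", "newtons": 10}}

```text
time_s: 0.68
position: [0.2311, -0.5771, 0.1951]
orientation: [0.0, 1.0, -0.029, -0.001]
contact_force: [1.5, 0.1, 1.0]
opening: 0.0438
finger_force: 0.0
```

{"method": "move_arm", "body": {"series": "0.39 -0.69 0 0 0; 0.39 -0.69 0 0 0; 0.39 -0.69 0 0 0; 0.39 -0.69 0 0 0; 0.39 -0.69 0 0 0"}}

```text
time_s: 1.3
position: [0.3617, -0.3729, 0.1957]
orientation: [-0.0, 1.0, -0.025, -0.0]
contact_force: [-0.1, 0.2, 0.7]
opening: 0.0002
finger_force: 0.0
```

{"method": "move_arm", "body": {"series": "0.39 -0.69 0 0 0; 0.39 -0.69 0 0 0; 0.39 -0.69 0 0 0; 0.39 -0.69 0 0 0; 0 0 0 0 0"}}

```text
time_s: 1.92
position: [0.4647, -0.21, 0.1957]
orientation: [-0.001, 1.0, -0.022, -0.0]
contact_force: [0.0, 0.1, -0.1]
opening: 0.0006
finger_force: 0.0
```

{"method": "move_arm", "body": {"series": "0.385 -0.66 0 0 0; 0.385 -0.66 0 0 0; 0.385 -0.66 0 0 0; 0.385 -0.66 0 0 0; 0.385 -0.66 0 0 0"}}

```text
time_s: 2.55
position: [0.5887, -0.0225, 0.1956]
orientation: [0.0, 1.0, -0.026, -0.0]
contact_force: [0.3, -0.5, 0.9]
opening: 0.0006
finger_force: 0.0
```

{"method": "move_arm", "body": {"series": "0 0 0 0 0; 0 0 0 0 0"}}

```text
time_s: 2.8
position: [0.5877, -0.0237, 0.1954]
orientation: [0.001, 1.0, -0.026, -0.001]
contact_force: [-0.3, -0.2, -0.4]
opening: 0.0006
finger_force: 0.0
```

Run:
```python
from h import *
s=r.observe();print(s['position'],s['orientation'],s['contact_force'])
g=shot('wrist','w1.png');tiles(g,(0,0,640,400)); print(g['eye'])
```

```text
[ 0.58766122 -0.02371766  0.1953868 ] [ 5.65785409e-04  9.99663834e-01 -2.59080242e-02 -8.20326094e-04] [-0.26375366 -0.23812655 -0.37181043]
red [315.5 183.5] [ 0.588  -0.0183  0.034 ] edges [0.0527, 0.0547] ang 87.1
yellow [372.5 184. ] [ 0.5839 -0.0863  0.034 ] edges [0.0551, 0.0561] ang 87.1
blue [315.5 236. ] [ 0.5213 -0.0146  0.034 ] edges [0.0528, 0.056] ang 87.1
green [370. 237.] [ 0.5165 -0.0827  0.034 ] edges [0.0541, 0.0562] ang 87.1
[ 0.6573     -0.02732344  0.38308858]
```

View pics/w1.png

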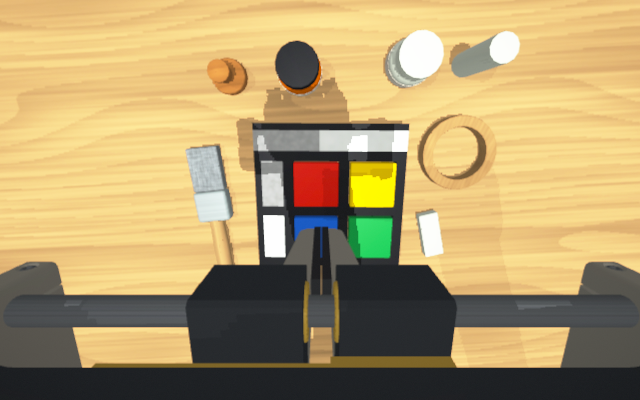

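The wrist view shows the red tile centred at (315,183) and yellow at (372,184). Blue, at (315,236), is partly hidden by the shut fingers. It agrees with the top view to about 1 mm, so I'm lowering over red.

{"method": "move_arm", "body": {"series": "0 -0.1 0.45 0 0; 0.01 0 0.6 0 0; 0 0 0.6 0 0; 0 0 0.5 0 0; 0 0 0.1 0 0"}}

```text
time_s: 3.48
position: [0.5873, -0.0181, 0.0593]
orientation: [0.0, 1.0, -0.026, -0.002]
contact_force: [-0.4, 0.4, -0.3]
opening: 0.0006
finger_force: 0.0
```

{"method": "move_arm", "body": {"series": "0 0 0 0 0; 0 0 0 0 0"}}

```text
time_s: 3.72
position: [0.5903, -0.0164, 0.0626]
orientation: [0.0, 1.0, -0.025, 0.001]
contact_force: [0.4, 0.1, -0.2]
opening: 0.0006
finger_force: 0.0
```

{"method": "move_arm", "body": {"series": "0 0 0.03 0 0; 0 0 0.03 0 0; 0 0 0.03 0 0; 0 0 0.03 0 0; 0 0 0 0 0"}}

```text
time_s: 4.35
position: [0.5892, -0.016, 0.0536]
orientation: [0.0, 1.0, -0.025, -0.0]
contact_force: [0.2, 0.5, 0.3]
opening: 0.0006
finger_force: 0.0
```

{"method": "move_arm", "body": {"series": "0 0 0.03 0 0; 0 0 0.03 0 0; 0 0 0 0 0"}}

```text
time_s: 4.72
position: [0.5892, -0.016, 0.0501]
orientation: [0.0, 1.0, -0.025, -0.0]
contact_force: [1.1, -0.1, -0.8]
opening: 0.0003
finger_force: 0.0
```

Tracking is good, so I'm pressing slowly now.

{"method": "move_arm", "body": {"series": "0 0 0.03 0 0; 0 0 0.03 0 0; 0 0 0 0 0"}}

```text
time_s: 5.1
position: [0.5892, -0.016, 0.0464]
orientation: [0.0, 1.0, -0.025, -0.0]
contact_force: [0.3, 0.3, 1.1]
opening: 0.0007
finger_force: 0.0
```

{"method": "move_arm", "body": {"series": "0 0 0.02 0 0; 0 0 0.02 0 0; 0 0 0 0 0"}}

```text
time_s: 5.48
position: [0.5892, -0.016, 0.0441]
orientation: [0.0, 1.0, -0.025, -0.0]
contact_force: [0.0, 0.7, -0.3]
opening: 0.0002
finger_force: 0.0
```

{"method": "move_arm", "body": {"series": "0 0 0.02 0 0; 0 0 0.02 0 0"}}

```text
time_s: 5.72
position: [0.5893, -0.016, 0.0418]
orientation: [0.0, 1.0, -0.025, 0.0]
contact_force: [-0.0, 0.3, -0.0]
opening: 0.0005
finger_force: 0.0
```

Run:
```python
from h import *
g=shot('wrist','w2.png'); s=r.observe();print(s['position'],s['contact_force'])
for n in('wrist','scene'):
    g=shot(n,n+'2.png')
```

```text
[ 0.58922134 -0.01601987  0.04165266] [-1.086641   -0.26084898  0.94598492]
```

View pics/wrist2.png

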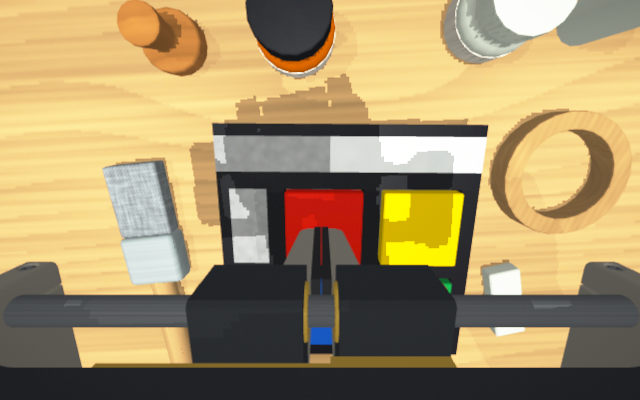

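The fingertips at (320,230) are over the red tile. I'll compare tile heights using the depth map.

```bash
cat >> h.py <<'E'
def heights(n):
    g=r.grab_frame(n); D=g['z_map']; q=g['rotation']; v,u=np.mgrid[0:400,0:640]
    P=np.dstack([(u-g['cx'])/g['fx']*D,(v-g['cy'])/g['fy']*D,D]).reshape(-1,3)
    P=(R.from_quat([q[1],q[2],q[3],q[0]]).apply(P)+g['eye']).reshape(400,640,3); P[D==0]=9
    c0=np.array([.5524,-.0502]); a=np.radians(-3); ex=np.array([np.cos(a),np.sin(a)]); ey=np.array([-ex[1],ex[0]])
    X=(P[...,:2]-c0)@ex; Y=(P[...,:2]-c0)@ey; z=P[...,2]
    f=lambda m:(np.round(1000*np.percentile(z[m],[25,50,75]),1).tolist() if m.sum() else None,int(m.sum()))
    ok=z<.04
    for c,x,y in(('red',1,1),('yellow',1,-1),('blue',-1,1),('green',-1,-1)):
        print(n,c,f(ok&(abs(X-.034*x)<.022)&(abs(Y-.034*y)<.022)))
    print(n,'bar',f(ok&(((abs(Y)<.003)&(abs(X)<.07))|((abs(X)<.003)&(abs(Y)<.07)))))
E
python3 -c "
from h import *
heights('wrist');heights('scene')"
```

```text
wrist red ([33.1, 33.5, 33.9], 2150)
wrist yellow ([33.7, 34.1, 34.5], 3764)
wrist blue ([32.7, 33.0, 33.4], 239)
wrist green (None, 0)
wrist bar ([26.9, 27.3, 27.7], 945)
scene red ([34.4, 35.4, 36.8], 277)
scene yellow ([34.8, 35.9, 37.1], 313)
scene blue ([33.9, 35.2, 36.2], 61)
scene green ([33.7, 35.0, 36.2], 199)
scene bar ([28.4, 29.5, 30.7], 154)
```

Depth shows red is still proud, about 6.2 mm above the bars, so the shut fingertips sit higher than the nominal 14 mm. I'll keep going slowly and watch force and depth.

{"method": "move_arm", "body": {"series": "0 0 0.02 0 0; 0 0 0.02 0 0"}}

```text
time_s: 6.22
position: [0.5893, -0.016, 0.0394]
orientation: [0.0, 1.0, -0.025, 0.0]
contact_force: [-1.0, 0.5, 0.7]
opening: 0.0009
finger_force: 0.0
```

{"method": "move_arm", "body": {"series": "0 0 0.02 0 0; 0 0 0.02 0 0"}}

```text
time_s: 6.48
position: [0.5893, -0.016, 0.037]
orientation: [0.0, 1.0, -0.025, -0.0]
contact_force: [0.9, -0.0, -0.9]
opening: 0.0004
finger_force: 0.0
```

```bash
python3 -c "
from h import *
heights('wrist');heights('scene')"
```

```text
wrist red ([33.1, 33.5, 33.9], 2111)
wrist yellow ([33.7, 34.1, 34.5], 3933)
wrist blue ([32.7, 33.0, 33.4], 333)
wrist green (None, 0)
wrist bar ([26.9, 27.3, 27.8], 961)
scene red ([34.4, 35.6, 36.7], 251)
scene yellow ([34.8, 36.1, 37.2], 308)
scene blue ([33.6, 34.6, 36.0], 52)
scene green ([34.2, 35.1, 36.0], 181)
scene bar ([28.6, 29.6, 30.6], 142)
```

```bash
python3 -c "
from h import *
g=shot('scene','s3.png'); p=g['pixels'][:,:,::-1]
hsv=cv2.cvtColor(g['pixels'],cv2.COLOR_RGB2HSV); q=g['rotation']
w=np.array([.5885,-.0177,.034]); c=R.from_quat([q[1],q[2],q[3],q[0]]).inv().apply(w-g['eye']); u,v=int(g['fx']*c[0]/c[2]+g['cx']),int(g['fy']*c[1]/c[2]+g['cy']); print(u,v,g['eye'])
a=max(v-70,0);b=max(u-90,0)
cv2.imwrite('pics/s3c.png',cv2.resize(p[a:a+130,b:b+180],None,fx=4.4,fy=4.4,interpolation=2)); print(b,a)
"
```

```text
298 203 [1.27205511 0.09019999 0.934013  ]
208 133
```

View pics/s3c.png

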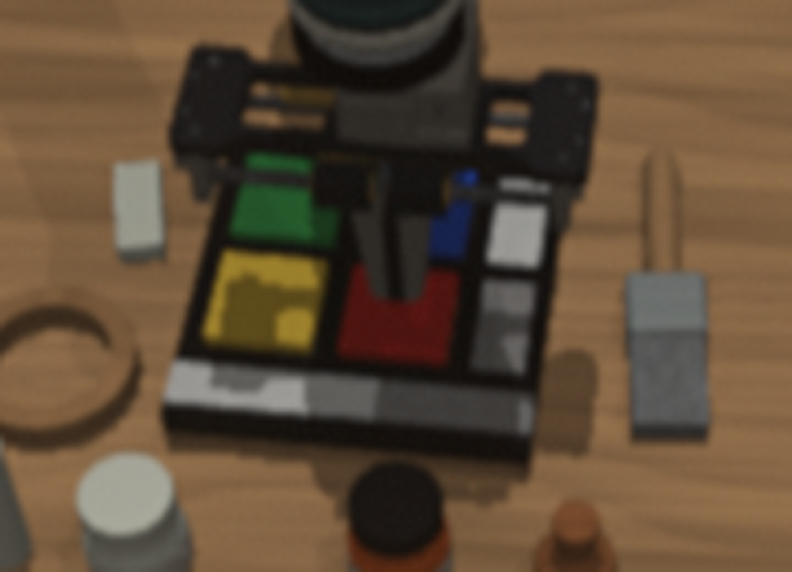

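```bash
python3 -c "
from h import *
for n in('scene',):
    g=r.grab_frame(n);D=g['z_map'];q=g['rotation'];M=R.from_quat([q[1],q[2],q[3],q[0]])
    for v in range(188,212,2):
        d=D[v,298]; p=M.apply([(298-g['cx'])/g['fx']*d,(v-g['cy'])/g['fy']*d,d])+g['eye']; print(v,p.round(4),g['pixels'][v,298])
"
```

```text
188 [ 0.5969 -0.0145  0.0996] [29 25 22]
190 [ 0.6001 -0.0144  0.0969] [27 23 20]
192 [ 0.5965 -0.0153  0.0856] [24 20 17]
194 [ 0.5984 -0.0153  0.0811] [23 20 18]
196 [ 0.5982 -0.0157  0.074 ] [21 19 16]
198 [ 0.5969 -0.0163  0.0654] [18 16 13]
200 [ 0.5984 -0.0164  0.0603] [26 16 11]
202 [ 0.5854 -0.0188  0.0362] [67 19 16]
204 [ 0.5906 -0.0184  0.0358] [77 19 16]
206 [ 0.5941 -0.0182  0.0331] [76 20 15]
208 [ 0.6023 -0.0172  0.0366] [76 20 16]
210 [ 0.6071 -0.0168  0.0357] [79 20 16]
```

The depth map puts the real fingertip at z≈0.057 while the TCP reads 0.037. The tips are therefore about 20 mm above the reported TCP, so I'll work from measured tip height and check again after each descent.

{"method": "move_arm", "body": {"series": "0 0 0.03 0 0; 0 0 0.03 0 0; 0 0 0.03 0 0; 0 0 0.03 0 0; 0 0 0.03 0 0"}}

```text
time_s: 7.3
position: [0.5893, -0.016, 0.0279]
orientation: [0.0, 1.0, -0.025, -0.0]
contact_force: [-0.3, -0.3, 0.4]
opening: 0.0004
finger_force: 0.0
```

```bash
cat >> h.py <<'E'
def tip():
    g=r.grab_frame('scene');D=g['z_map'];q=g['rotation'];v,u=np.mgrid[0:400,0:640]
    P=np.dstack([(u-g['cx'])/g['fx']*D,(v-g['cy'])/g['fy']*D,D]).reshape(-1,3)
    P=R.from_quat([q[1],q[2],q[3],q[0]]).apply(P)+g['eye']; p=r.observe()['position']
    d=P[:,:2]-p[:2]; hsv=cv2.cvtColor(g['pixels'],cv2.COLOR_RGB2HSV).reshape(-1,3)
    m=(abs(d[:,1])<.012)&(d[:,0]>.003)&(d[:,0]<.016)&(hsv[:,1]<140)&(P[:,2]>.03)&(P[:,2]<.12)
    print('tcp',p.round(4),'tip z',np.sort(P[m,2])[:8].round(4))
    m=(abs(d[:,1])>.03)&(abs(d[:,1])<.1)&(abs(d[:,0])<.05)&(P[:,2]>.045)
    print('body z',np.sort(P[m,2])[[0,5,20,60]].round(3))
E
python3 -c "
from h import *
tip();heights('wrist')"
```

```text
tcp [ 0.5891 -0.016   0.0277] tip z [0.0461 0.0481 0.0482 0.0489 0.049  0.05   0.0519 0.0519]
body z [0.136 0.138 0.142 0.148]
wrist red ([33.0, 33.5, 33.9], 2055)
wrist yellow ([33.7, 34.1, 34.5], 4164)
wrist blue ([32.7, 33.0, 33.4], 533)
wrist green (None, 0)
wrist bar ([26.9, 27.3, 27.7], 1016)
```

Tip is about 0.0465, with the body 88 mm above it, so the reported z reads about 33 mm low overall. About 12 mm remains before contact.

{"method": "move_arm", "body": {"series": "0 0 0.03 0 0; 0 0 0.03 0 0; 0 0 0.03 0 0; 0 0 0.03 0 0; 0 0 0.02 0 0"}}

```text
time_s: 8.02
position: [0.5893, -0.016, 0.0195]
orientation: [0.0, 1.0, -0.025, -0.0]
contact_force: [-0.2, 0.4, -0.6]
opening: 0.0004
finger_force: 0.0
```

{"method": "move_arm", "body": {"series": "0 0 0.02 0 0; 0 0 0.02 0 0"}}

```text
time_s: 8.28
position: [0.5893, -0.016, 0.0172]
orientation: [0.0, 1.0, -0.025, 0.0]
contact_force: [0.8, -0.3, 0.5]
opening: 0.0005
finger_force: 0.0
```

{"method": "move_arm", "body": {"series": "0 0 0.02 0 0; 0 0 0.02 0 0"}}

```text
time_s: 8.52
position: [0.5894, -0.016, 0.0151]
orientation: [0.0, 1.0, -0.025, 0.0]
contact_force: [-1.3, 0.0, 2.8]
opening: 0.0006
finger_force: 1.5
```

```bash
python3 -c "
from h import *
tip();heights('wrist')"
```

```text
tcp [ 0.5893 -0.016   0.0149] tip z [0.0341 0.0356 0.0367 0.0371 0.0373 0.0378 0.0381 0.0386]
body z [0.124 0.126 0.129 0.136]
wrist red ([31.8, 32.2, 32.7], 2060)
wrist yellow ([33.7, 34.1, 34.5], 4404)
wrist blue ([32.7, 33.0, 33.4], 769)
wrist green ([32.9, 33.3, 33.7], 171)
wrist bar ([26.9, 27.3, 27.7], 1039)
```

Contact: 2.8 N, and red is down 1.3 mm with 4.9 mm to go.

{"method": "move_arm", "body": {"series": "0 0 0.02 0 0; 0 0 0.02 0 0; 0 0 0.02 0 0; 0 0 0.02 0 0; 0 0 0.01 0 0"}}

```text
time_s: 9.25
position: [0.5894, -0.016, 0.0094]
orientation: [0.0, 1.0, -0.025, 0.0]
contact_force: [-1.6, -0.5, 3.0]
opening: 0.0004
finger_force: 1.4
```

```bash
python3 -c "
from h import *
heights('wrist');print(r.observe()['position'],r.observe()['contact_force'])"
```

```text
wrist red ([26.2, 26.7, 27.3], 2206)
wrist yellow ([33.7, 34.1, 34.5], 4536)
wrist blue ([32.6, 33.0, 33.3], 767)
wrist green ([32.9, 33.2, 33.6], 347)
wrist bar ([26.9, 27.3, 27.7], 919)
[ 0.58933854 -0.01599157  0.00928385] [-0.91950011 -0.11929746  2.00836903]
```

Red is flush (0.6 mm below the bars). Lifting and moving to yellow.

{"method": "move_arm", "body": {"series": "0 0 -0.05 0 0; 0 0 -0.15 0 0; 0 0 -0.15 0 0; 0 0.39 0 0 0; 0 0.39 0 0 0"}}

```text
time_s: 9.93
position: [0.5875, -0.063, 0.0314]
orientation: [0.0, 1.0, -0.025, 0.001]
contact_force: [-0.1, 0.7, 0.3]
opening: 0.0007
finger_force: 0.0
```

{"method": "move_arm", "body": {"series": "0 0.385 0 0 0; 0 0 0 0 0; 0 0 0 0 0; 0 0 0 0 0"}}

```text
time_s: 10.42
position: [0.586, -0.0842, 0.0306]
orientation: [-0.0, 1.0, -0.024, 0.0]
contact_force: [0.0, -1.1, -0.4]
opening: 0.0008
finger_force: 0.0
```

```bash
python3 -c "
from h import *
heights('wrist');tip()"
```

```text
wrist red ([26.1, 26.5, 26.9], 3875)
wrist yellow ([33.6, 34.0, 34.4], 2028)
wrist blue (None, 0)
wrist green ([32.7, 33.1, 33.5], 477)
wrist bar ([26.8, 27.2, 27.6], 958)
tcp [ 0.5859 -0.0846  0.0305] tip z [0.0508 0.051  0.051  0.0515 0.0522 0.0541 0.0547 0.0549]
body z [0.139 0.141 0.146 0.151]
```

{"method": "move_arm", "body": {"series": "0 0 0.05 0 0; 0 0 0.05 0 0; 0 0 0.04 0 0; 0 0 0.03 0 0; 0 0 0.02 0 0"}}

```text
time_s: 11.15
position: [0.5858, -0.0859, 0.0189]
orientation: [0.0, 1.0, -0.025, -0.0]
contact_force: [-1.1, -0.2, 0.4]
opening: 0.0002
finger_force: 0.0
```

{"method": "move_arm", "body": {"series": "0 0 0.02 0 0; 0 0 0.02 0 0; 0 0 0.02 0 0; 0 0 0.02 0 0; 0 0 0.02 0 0"}}

```text
time_s: 11.78
position: [0.5859, -0.0858, 0.0132]
orientation: [0.0, 1.0, -0.025, 0.0]
contact_force: [-0.2, 0.7, 2.6]
opening: 0.0005
finger_force: 1.6
```

```bash
python3 -c "
from h import *
heights('wrist');print(r.observe()['position'],r.observe()['contact_force'])"
```

```text
wrist red ([26.1, 26.5, 26.9], 4246)
wrist yellow ([30.1, 30.5, 31.0], 2077)
wrist blue ([32.7, 33.1, 33.4], 165)
wrist green ([32.7, 33.1, 33.5], 765)
wrist bar ([26.8, 27.2, 27.6], 1031)
[ 0.58586486 -0.08582745  0.01298702] [ 1.19998133e-03 -4.66014916e-01  2.66535019e+00]
```

Yellow has 3.3 mm to flush, so I'll press about 3.9 mm more.

{"method": "move_arm", "body": {"series": "0 0 0.02 0 0; 0 0 0.02 0 0; 0 0 0.015 0 0; 0 0 0.01 0 0; 0 0 0 0 0"}}

```text
time_s: 12.45
position: [0.5859, -0.0858, 0.009]
orientation: [0.0, 1.0, -0.025, 0.0]
contact_force: [0.6, 0.3, 1.4]
opening: 0.0004
finger_force: 0.7
```

```bash
python3 -c "
from h import *
heights('wrist');print(r.observe()['position'],r.observe()['contact_force'])"
```

```text
wrist red ([26.1, 26.5, 26.9], 4353)
wrist yellow ([26.0, 26.4, 27.0], 2189)
wrist blue ([32.6, 33.0, 33.3], 292)
wrist green ([32.8, 33.1, 33.5], 769)
wrist bar ([26.8, 27.2, 27.6], 950)
[ 0.58584557 -0.08582706  0.00900363] [0.1839749  0.01593347 0.42487384]
```

Yellow is flush. On to blue.

{"method": "move_arm", "body": {"series": "0 0 -0.05 0 0; 0 0 -0.16 0 0; 0 0 -0.16 0 0; -0.38 -0.38 0 0 0; -0.38 -0.38 0 0 0"}}

```text
time_s: 13.12
position: [0.5426, -0.0376, 0.0322]
orientation: [-0.0, 1.0, -0.026, 0.001]
contact_force: [-0.8, 1.3, -0.5]
opening: 0.0002
finger_force: 0.0
```

{"method": "move_arm", "body": {"series": "-0.37 -0.38 0 0 0; 0 0 0 0 0; 0 0 0 0 0; 0 0 0 0 0"}}

```text
time_s: 13.62
position: [0.5224, -0.0151, 0.0316]
orientation: [0.0, 1.0, -0.026, 0.0]
contact_force: [-0.3, 0.5, 0.8]
opening: 0.0007
finger_force: 0.0
```

```bash
python3 -c "
from h import *
heights('wrist');tip()"
```

```text
wrist red ([26.0, 26.4, 26.9], 4957)
wrist yellow ([25.8, 26.3, 26.7], 4975)
wrist blue ([32.5, 32.9, 33.3], 1940)
wrist green ([32.7, 33.1, 33.5], 4002)
wrist bar ([26.8, 27.2, 27.7], 3632)
tcp [ 0.5221 -0.0149  0.0314] tip z [0.0479 0.0518 0.0518 0.0521 0.0531 0.0537 0.0542 0.0544]
body z [0.139 0.142 0.147 0.152]
```

{"method": "move_arm", "body": {"series": "0 0 0.05 0 0; 0 0 0.05 0 0; 0 0 0.05 0 0; 0 0 0.04 0 0; 0 0 0.03 0 0"}}

```text
time_s: 14.35
position: [0.5214, -0.014, 0.0179]
orientation: [0.0, 1.0, -0.025, -0.0]
contact_force: [-0.2, -0.3, -0.7]
opening: 0.0009
finger_force: 0.0
```

{"method": "move_arm", "body": {"series": "0 0 0.02 0 0; 0 0 0.02 0 0; 0 0 0.02 0 0; 0 0 0.02 0 0; 0 0 0.02 0 0"}}

```text
time_s: 14.98
position: [0.5216, -0.0141, 0.0122]
orientation: [0.0, 1.0, -0.025, 0.0]
contact_force: [-0.9, -0.0, 2.3]
opening: 0.0003
finger_force: 1.6
```

```bash
python3 -c "
from h import *
heights('wrist');print(r.observe()['position'],r.observe()['contact_force'])"
```

```text
wrist red ([26.0, 26.4, 26.9], 6157)
wrist yellow ([25.8, 26.3, 26.7], 6167)
wrist blue ([29.2, 29.6, 30.1], 2090)
wrist green ([32.7, 33.1, 33.5], 4371)
wrist bar ([26.8, 27.2, 27.6], 4315)
[ 0.52160515 -0.0140723   0.01212354] [-0.05845417  0.64835133  2.38568643]
```

{"method": "move_arm", "body": {"series": "0 0 0.02 0 0; 0 0 0.02 0 0; 0 0 0.012 0 0; 0 0 0 0 0; 0 0 0 0 0"}}

```text
time_s: 15.65
position: [0.5216, -0.0141, 0.0089]
orientation: [-0.0, 1.0, -0.025, 0.0]
contact_force: [0.2, -0.2, -0.1]
opening: 0.0004
finger_force: 0.1
```

```bash
python3 -c "
from h import *
heights('wrist');print(r.observe()['position'],r.observe()['contact_force'])"
```

```text
wrist red ([26.0, 26.5, 26.9], 6399)
wrist yellow ([25.8, 26.3, 26.7], 6399)
wrist blue ([25.8, 26.3, 26.9], 2182)
wrist green ([32.7, 33.1, 33.5], 4453)
wrist bar ([26.8, 27.2, 27.7], 4462)
[ 0.52154686 -0.01407298  0.00891908] [-0.36409409  0.48022807  0.00623466]
```

Blue is flush. Lifting clear and checking.

{"method": "move_arm", "body": {"series": "0 0 -0.05 0 0; 0 0 -0.3 0 0; 0 0 -0.5 0 0; 0 0 -0.5 0 0; 0 0 -0.3 0 0"}}

```text
time_s: 16.32
position: [0.5225, -0.014, 0.1109]
orientation: [0.0, 1.0, -0.025, 0.002]
contact_force: [0.2, -0.1, 0.8]
opening: 0.0005
finger_force: 0.0
```

{"method": "move_arm", "body": {"series": "0 0 0 0 0; 0 0 0 0 0; 0 0 0 0 0"}}

```text
time_s: 16.7
position: [0.5208, -0.0141, 0.1073]
orientation: [0.0, 1.0, -0.025, -0.001]
contact_force: [-0.5, 0.4, -0.6]
opening: 0.0003
finger_force: 0.0
```

```bash
python3 -c "
from h import *
heights('wrist');print(r.observe()['position'],r.observe()['contact_force']);print(r.hand_in())"
```

```text
wrist red ([25.9, 26.4, 26.9], 2594)
wrist yellow ([25.7, 26.2, 26.7], 2578)
wrist blue ([25.7, 26.2, 26.6], 2127)
wrist green ([32.6, 33.1, 33.5], 2250)
wrist bar ([26.7, 27.2, 27.6], 1991)
[ 0.5208863  -0.01407689  0.10722739] [ 0.29718624  0.66553605 -0.8911381 ]
the job is handed in; nothing more can be done
None
```

Red, yellow and blue were pressed in order to just below flush (about 1 mm under the grid by the wrist depth map), green still stands about 6 mm proud, and the job was handed in at about 17 s with the arm clear; no verdict was returned.

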